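# Pass a tin under the counter bridge on the detented tray

## Task

Lay the small flat nib tin in the wooden hand-over tray, then send the tray under the low bridge to the other end of its bed: lift the tab end just clear of the ridge that holds its foot and slide it until the far tab shows on the other side. There set the tray down and let go, take it by the far tab and bring it on until that end's foot is over the far ridge and dropped down flat between ridge and end stop, the tin still lying in it. Keep the tray nearly level, and leave the other things on the counter where they are.

Things in the scene. Friction and masses are not known exactly. Their poses are not given: they have to be found in the camera images.
- slide_bed: fixed plywood slide bed, 132 x 400 mm, long along its y, +y to the robot's left. Origin: centre of its underside, on the counter; z up. The tray runs on its board (top z = 10 mm) between side rails (inner faces x = +-53 mm, tops z = 28 mm) from the +y end to the -y end. End stops: inner faces y = +-183 mm, tops z = 28 mm
- bridge (a point): centre of the top of the low bridge fixed across the bed's middle; axes as the bed's. At bed x = -75 to 75, y = -40 to 40 mm; top z = 92, underside z = 82 mm above the counter: the tray, its tabs and the tin pass beneath, a hand does not
- start_ridge (a point): middle of the top of the square-sided detent ridge across the board at the start end, bed y = +151 mm; 6 mm wide in y, 8 mm high above the board (top at z = 18 mm). It holds the tray's +y foot: pushed along without lifting, the tray stays caught; a foot clears it when raised 9 mm or more
- far_ridge (a point): the same ridge at the far end, bed y = -151 mm. The tray's -y foot must finally stand between it and the far end stop
- tray: loose wooden tray, 100 x 168 mm, 0.2 to 0.4 kg; origin at its centre at the level of its feet' undersides; axes as the bed's. Two cross feet, 8 mm thick, 13 mm high, at y = +-80 mm; floor top z = 17 mm, lip to z = 23 mm (inside 92 x 158 mm). Origin at bed y = +85 to +93 mm at the start, to end at about -79 to -99 mm; near y = 0 both tabs are clear of the bridge
- start_tab (a point): centre of the top of the upright grip tab at the tray's +y end (tray x = 0, y = +78 mm): 18 mm in x, 12 mm in y, its top at tray z = 50 mm, 27 mm above the lip. Free at the start; under the bridge at the end
- far_tab (a point): the same tab at the tray's -y end (y = -78 mm); hidden under the bridge at the start, clear of it once the tray's origin is near the bed's centre
- nib_tin: nib tin, a small flat closed tin, 54 (x) x 36 (y) x 14 (z) mm, origin at the centre of its underside; starts on the counter to the robot's right of the bed, in one of three places that it shares with the eraser and the clip box
- eraser_a: bystander: sleeved eraser, 58 x 24 x 14 mm, origin at the centre of its underside
- clip_box: bystander: card box of paper clips, 68 x 48 x 26 mm, origin at the centre of its underside
- rubber_stamp: bystander: wooden stamp with an upright knob, 50 x 25 x 72 mm, standing in front of the bed towards the robot's right, origin at the centre of its underside

How it is judged:
On the way, in this order (a step that is already met when the one before it is completed fails the run):
1. the tin lies in the tray, let go, the tray still standing behind its first ridge (x of nib_tin in the frame of tray between -0.036 and 0.036 m and y of nib_tin in the frame of tray between -0.062 and 0.062 m and z of nib_tin in the frame of tray between 0.012 and 0.022 m and angle between nib_tin's own z axis and vertical below 0.15 rad and contact force between the fingers and tray below 0.1 N and contact force between the fingers and nib_tin below 0.1 N and z of tray in the frame of slide_bed between 0.006 and 0.0125 m and angle between tray's own z axis and vertical below 0.03 rad and y of tray in the frame of slide_bed above 0.075 m), for 0.2 s.
2. the tray has been set down flat between the two ridges and let go, the tin in it (x of nib_tin in the frame of tray between -0.036 and 0.036 m and y of nib_tin in the frame of tray between -0.062 and 0.062 m and z of nib_tin in the frame of tray between 0.012 and 0.022 m and angle between nib_tin's own z axis and vertical below 0.15 rad and contact force between the fingers and tray below 0.1 N and contact force between the fingers and nib_tin below 0.1 N and z of tray in the frame of slide_bed between 0.006 and 0.0125 m and angle between tray's own z axis and vertical below 0.03 rad and y of tray in the frame of slide_bed between -0.066 and 0.066 m), for 0.2 s.
At the end, for the whole second after the job is handed in: the tray stands flat on the bed (within 0.03 rad and 2.5 mm), let go and at rest, its origin 74 to 106 mm from the bed's centre on the -y side, so that its -y foot is between the -y ridge and the end stop; the nib tin lies flat and at rest on the tray's floor, inside its lip (x of nib_tin in the frame of tray between -0.036 and 0.036 m and y of nib_tin in the frame of tray between -0.062 and 0.062 m and z of nib_tin in the frame of tray between 0.012 and 0.022 m and angle between nib_tin's own z axis and vertical below 0.15 rad and contact force between the fingers and tray below 0.1 N and contact force between the fingers and nib_tin below 0.1 N and z of tray in the frame of slide_bed between 0.006 and 0.0125 m and angle between tray's own z axis and vertical below 0.03 rad and y of tray in the frame of slide_bed between -0.106 and -0.074 m and x of tray in the frame of slide_bed between -0.008 and 0.008 m and linear speed of each of tray, nib_tin below 0.02 m/s); the robot touches nothing.
It fails at once if the tray is tilted by more than 0.3 rad (angle between tray's own z axis and vertical above 0.3 rad).
It fails at once if the eraser is moved by more than 30 mm (distance of eraser_a from where it was at the start of the episode above 0.03 m).
It fails at once if the clip box is moved by more than 30 mm (distance of clip_box from where it was at the start of the episode above 0.03 m).
It fails at once if the stamp is moved by more than 30 mm (distance of rubber_stamp from where it was at the start of the episode above 0.03 m).
It also fails if it takes over 69 s, if anything falls off the work surface, if the arm or the gripper's body presses on something with over 40 N, if the wrist force passes 120 N, or if a joint passes its speed limit or range.

## Robot

A 6-joint arm with a two-finger parallel gripper is mounted at the origin on a cart in front of the work surface, level with it; the furniture and walls round the work are solid. World frame = base frame: x ahead of the robot, y to its left, z up, the work surface at z = 0. Lengths are in m, angles in rad, forces in N, time in s.
With the tool pointing down it reaches from about 0.35 to 0.975 m from the base axis. Payload 7.1 kg.
Tool frame: the origin (TCP) lies between the finger pads; the fingertips stand 19 mm ahead of it and the grasp point (between the pads) is the TCP (tcp_to_tips is the distance from the TCP to the fingertips, in m); z points along the fingers, y is the line along which they close (so a half turn about z gives the same grasp; the last joint's range is limited). The gripper opens to 88 mm and grips with 3 to 60 N. Pads are 20 mm wide; open, the fingers measure 115 mm over their backs; the gripper's body (75 mm by 178 mm) begins 61 mm behind the grasp point.
Start: joints at [1.311, 0.423, 1.63, -0, 1.089, -0.019], TCP at [0.149, 0.607, 0.242] pointing down, gripper open.
Joint ranges: [-3, 3], [-0.9, 2.11], [0.09, 2.58], [-1.31, 4.45], [0.11, 2.69], [-2.54, 2.54]. Speed limits (rad/s): [2.39, 2.39, 3.01, 3.14, 3.14, 3.14].

## Interface

Orientations are given as a unit quaternion [w, x, y, z].
In Python, from rig import * gives the robot as it stands. The module is installed in compiled form; this text tells all that it offers.
- The arm moves only by the tool step_arm, never from a script. Its argument "steps" is a list that holds one entry, the list of rows, each a list of 7 numbers: the shift along the tool's x, y, z in m, then the turn, a rotation vector about the tool's x, y, z in degrees, then the opening, from 0 (shut) to 1 (fully open). In form: [[[x, y, z, ax, ay, az, jaw], ...]]. A call has 1 to 8 rows; each row shifts and turns the commanded pose from where the row before left it, along the tool's axes as they then stand; what a row does not reach is not made up. A row lasts 1/10 s, in which the tool goes at most 50 mm and 8.59 degrees, less where a joint would pass 70% of its speed; a pose out of reach is approached as far as the arm can. A call is refused whole if a number of a shift passes 0.05 or a number of a turn 8.59, either way. A call with a gripper value outside its range is refused whole. The fingers move at their own pace and stop on an object; "newtons" is the grip in N (left out, the last holds). Time passes only in rows, so rows that do not move let the fingers close. It gives the time, the measured TCP pose, the force, the opening and the grip force at its end, in the units of the state.
- sense(): the state, without advancing time (a new reading comes with each control period).
- grab_frame(name): name is "side" or "top" or "wrist"; returns the picture (480x640x3 uint8, blue, green, red); there is no depth.
- camera_info(name): a dict with "mtx" (3x3 intrinsics, pixels), "k1" (the pictures are not rectified: a ray, as slopes to the right and down, at radius r is drawn at 1 + k1 r^2 times it, then the intrinsics apply), "extrinsics" (4x4, takes a point from world to camera coordinates). Camera axes: x right, y down, z forward; pixel columns grow to the right and rows downward; lengths in m; the calibration is good to about 2 mm. A picture is of the moment at which its call begins: read the wrist's pose just before it. camera_info takes no time and is no camera call; for the wrist camera it gives the pose at the moment of the call.
- hand_in(): hands the job in; it is judged then, once.
The state is a dict: "t": time; "q": joint angles; "joint_vel": joint speeds; "tau": joint torques, N m; "ee_pos": TCP position; "tool_rot": TCP orientation; "force": force on the tool from outside, world axes, zero at the start; "ft_torque": the same for the moment, N m; "opening": finger opening in m; "grip_force": force on a finger pad.
Only numpy, scipy, OpenCV 4.12 (cv2) and the standard library are available. Lean on these libraries where they do the work, as an engineer would, in place of code of your own. Each camera call takes 0.05 s, during which the arm holds its last target. There are 200 camera calls.

## Working session

There is one attempt and no reset: what is moved stays moved. The work goes in short steps, Python scripts to look and compute and a tool call to move; the robot and the scene stay as the last step left them, time stands still between calls to the robot, and variables do not carry over. Pictures are saved under pics/ and viewed, at most 10 in all, crops included, and the job is handed in when it is done.

Besides the shell and the picture viewer there is one more tool, called in YAML: its name, and indented under it one key for each argument. step_arm: Moves the arm, as the interface text tells. Its arguments: {"type":"object","properties":{"steps":{"type":"array"},"newtons":{"type":"number"}},"required":["steps"]}

```bash
mkdir -p pics; cat > h.py <<'E'
from rig import *
import numpy as np, cv2
def ray(ci,uv):
    K=np.array(ci["mtx"]);E=np.array(ci["extrinsics"]);k=ci["k1"]
    d=(np.array([(uv[0]-K[0,2])/K[0,0],(uv[1]-K[1,2])/K[1,1]]));s=d.copy()
    for _ in range(20): s=d/(1+k*(s@s))
    R=E[:3,:3];o=-R.T@E[:3,3];return o,R.T@np.array([s[0],s[1],1])
def onz(ci,uv,z):
    o,d=ray(ci,uv);return o+d*(z-o[2])/d[2]
def proj(ci,p):
    K=np.array(ci["mtx"]);E=np.array(ci["extrinsics"]);c=E[:3,:3]@np.array(p)+E[:3,3]
    s=c[:2]/c[2];s=s*(1+ci["k1"]*(s@s));return K[0,0]*s[0]+K[0,2],K[1,1]*s[1]+K[1,2]
E
python3 - <<'E'
from h import *
for n in ("top","side"):
    cv2.imwrite(f"pics/{n}0.png",grab_frame(n)); c=camera_info(n)
    print(n,np.round(c["mtx"],1).tolist(),c["k1"],np.round(c["extrinsics"],3).tolist())
s=sense();print(s["t"],s["ee_pos"],s["tool_rot"],s["force"])
E
```

```text
top [[570.4, 0.0, 321.1], [0.0, 570.4, 231.3], [0.0, 0.0, 1.0]] -0.11424046109347347 [[0.001, -1.0, 0.018, -0.059], [-0.986, -0.004, -0.164, 0.486], [0.164, -0.018, -0.986, 1.34], [0.0, 0.0, 0.0, 1.0]]
side [[549.2, 0.0, 319.5], [0.0, 549.2, 231.2], [0.0, 0.0, 1.0]] -0.038595231586023696 [[0.997, -0.078, 0.008, -0.462], [-0.027, -0.44, -0.897, 0.073], [0.073, 0.894, -0.441, 1.318], [0.0, 0.0, 0.0, 1.0]]
0.1 [0.14891362 0.60652319 0.24100604] [-8.67724896e-05  1.20120879e-01  9.92759054e-01 -6.54447547e-04] [-0.13430756 -0.64761569 -0.46786867]
```

View pics/top0.png

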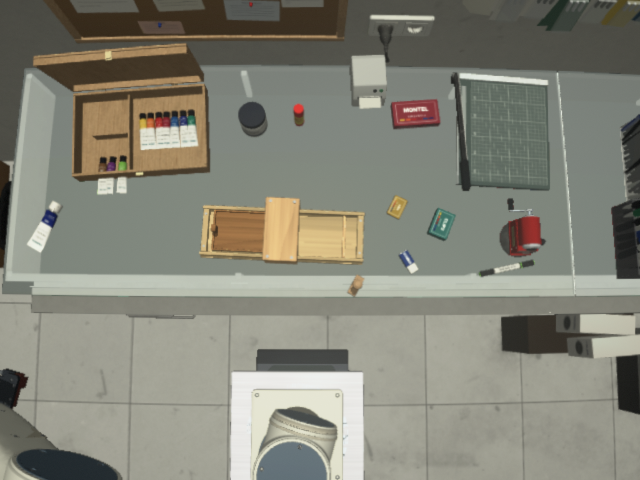

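View pics/side0.png

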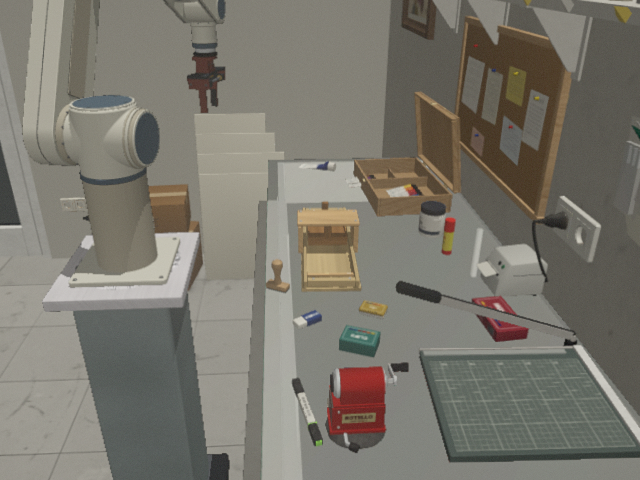

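The top view shows the yellow nib tin at about (397,207), clip box at (441,223), eraser at (408,262) and stamp at (356,286). The bed spans (202,205) to (364,262) with the bridge at (281,230) and the start tab near (214,232). The side view agrees: tin at (373,308).

```bash
python3 - <<'E'
from h import *
c=camera_info("top");im=cv2.imread("pics/top0.png");hsv=cv2.cvtColor(im,cv2.COLOR_BGR2HSV)
m=cv2.inRange(hsv,(15,110,90),(35,255,255));m[:, :380]=0;m[:,415:]=0;m[:190]=0;m[225:]=0
k=max(cv2.findContours(m,0,1)[0],key=cv2.contourArea)
P=np.array([onz(c,p[0]+0.0,.012)[:2] for p in k],np.float32)
print("tin",len(k),cv2.minAreaRect(P*1000), P.min(0),P.max(0))
c2=camera_info("side");s=cv2.imread("pics/side0.png");h2=cv2.cvtColor(s,cv2.COLOR_BGR2HSV)
m=cv2.inRange(h2,(15,110,60),(35,255,255));m[:, :350]=0;m[:,395:]=0;m[:295]=0;m[322:]=0
k=max(cv2.findContours(m,0,1)[0],key=cv2.contourArea)
print("tin side",cv2.minAreaRect(np.array([onz(c2,p[0]+0.0,.010)[:2] for p in k],np.float32)*1000))
a=cv2.resize(im[195:275,190:380],None,fx=4.2,fy=4.2,interpolation=cv2.INTER_CUBIC)
b=cv2.resize(s[190:300,260:400],None,fx=2,fy=2,interpolation=cv2.INTER_CUBIC)
o=np.zeros((a.shape[0]+b.shape[0],a.shape[1],3),np.uint8);o[:a.shape[0]]=a;o[a.shape[0]:,:b.shape[1]]=b
cv2.imwrite("pics/crop.png",o);print(o.shape,a.shape)
E
```

```text
tin 64 ((555.4940795898438, -247.53717041015625), (31.355560302734375, 50.817787170410156), 62.95551681518555) [ 0.5259097 -0.2710759] [ 0.5821222  -0.22254229]
tin side ((554.3189697265625, -247.5584259033203), (38.537376403808594, 52.743560791015625), 64.20806121826172)
(556, 798, 3) (336, 798, 3)
```

View pics/crop.png

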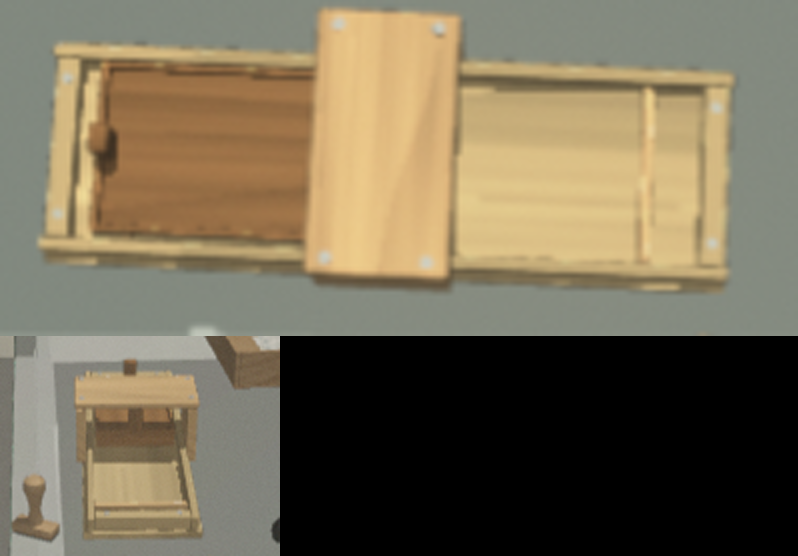

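```bash
python3 - <<'E'
from h import *
c=camera_info("top")
f=lambda x,y,z: onz(c,((x+.5)/4.2-.5+190,(y+.5)/4.2-.5+195),z)[:2]
B=np.array([f(55,45,.028),f(735,75,.028),f(728,273,.028),f(40,241,.028)]);print("bed",B.round(4).tolist(),B.mean(0))
G=np.array([f(320,9,.092),f(463,15,.092),f(449,278,.092),f(305,274,.092)]);print("bridge",G.round(4).tolist(),G.mean(0))
for P in (B,G):
  d=(P[0]-P[1]+P[3]-P[2])/2;e=(P[0]-P[3]+P[1]-P[2])/2;print(np.linalg.norm(d),np.degrees(np.arctan2(-d[0],d[1])),np.linalg.norm(e),np.degrees(np.arctan2(e[1],e[0])))
t=f(100,132,.06);print("tab",t)
yaw=np.arctan2(-(B[0]-B[1]+B[3]-B[2])[0],(B[0]-B[1]+B[3]-B[2])[1]);o=(B.mean(0)+G.mean(0))/2
R=np.array([[np.cos(yaw),-np.sin(yaw)],[np.sin(yaw),np.cos(yaw)]]);print("tab in bed",R.T@(t-o),o)
h=cv2.cvtColor(cv2.imread("pics/top0.png"),cv2.COLOR_BGR2HSV)
s=sense();print(s["ee_pos"],camera_info("wrist")["extrinsics"])
E
```

```text
bed [[0.5524, 0.2342], [0.5362, -0.165], [0.4195, -0.1596], [0.4364, 0.2388]] [0.48612663 0.03709935]
bridge [[0.5599, 0.0735], [0.5568, -0.0066], [0.4088, -0.0], [0.4106, 0.0792]] [0.48402671 0.03653879]
0.3990968126530691 -2.373086401495372 0.11646550067666762 -2.4469979728861677
0.07970829404122008 -1.775115058114944 0.1487913059404992 -2.3559230278076986
tab [0.4950203  0.20032124]
tab in bed [0.00316508 0.16377368] [0.48507667 0.03681907]
[0.14891362 0.60652319 0.24100604] [[ 2.38416975e-01  9.71162575e-01 -7.74221644e-04 -6.23493658e-01]
 [ 9.35315797e-01 -2.29401975e-01  2.69367953e-01 -3.28366911e-02]
 [ 2.61422467e-01 -6.49460343e-02 -9.63037022e-01  3.88588036e-01]
 [ 0.00000000e+00  0.00000000e+00  0.00000000e+00  1.00000000e+00]]
```

```bash
cat >> h.py <<'E'
from scipy.spatial.transform import Rotation as Ro
def go(p,ang=None):
    "remaining shift in tool axes to world p; turn about tool z so tool y is at ang deg (mod 180)"
    s=sense();w,x,y,z=s["tool_rot"];R=Ro.from_quat([x,y,z,w]).as_matrix()
    print("t",round(s["t"],2),"tcp",np.round(s["ee_pos"],4),"F",np.round(s["force"],1),"open",round(s["opening"],4),"grip",round(s["grip_force"],1))
    a=np.degrees(np.arctan2(R[1,1],R[0,1]));print("ytool ang",round(a,2),"xtool",R[:,0].round(3),"ztool",R[:,2].round(3),"shift mm",(1000*R.T@(np.array(p)-s["ee_pos"])).round(1))
    if ang is not None: print("turn az",round(-((ang-a+90)%180-90),2))
O=np.array([.485,.0368]);Y=np.radians(-2.4)
def bed(x,y,z): return np.array([O[0]+np.cos(Y)*x-np.sin(Y)*y,O[1]+np.sin(Y)*x+np.cos(Y)*y,z])
E
```

step_arm:
  steps:
    - [[0,0,0,0,0,6.35,0.6],[0,0,0,0,0,6.35,0.6],[-0.039,-0.031,0,0,0,0,0.6],[-0.039,-0.031,0,0,0,0,0.6],[-0.039,-0.031,0,0,0,0,0.6],[-0.039,-0.031,0,0,0,0,0.6],[-0.039,-0.031,0,0,0,0,0.6],[-0.039,-0.031,0,0,0,0,0.6]]
  newtons: 15

```text
t: 0.9
ee_pos: [0.2757, 0.3342, 0.2415]
tool_rot: [0.0, 0.229, 0.973, -0.0]
force: [0.7, -0.2, 0.9]
opening: 0.0527
grip_force: 0.0
```

step_arm:
  steps:
    - [[-0.039,-0.031,0,0,0,0,0.6],[-0.039,-0.031,0,0,0,0,0.6],[-0.039,-0.031,0,0,0,0,0.6],[-0.039,-0.031,0,0,0,0,0.6],[-0.039,-0.031,0,0,0,0,0.6],[-0.039,-0.031,0,0,0,0,0.6],[-0.039,-0.031,0,0,0,0,0.6],[-0.039,-0.031,0,0,0,0,0.6]]

```text
t: 1.7
ee_pos: [0.4443, -0.0272, 0.2417]
tool_rot: [0.0, 0.229, 0.973, 0.0]
force: [0.5, 0.9, -0.3]
opening: 0.0522
grip_force: 0.0
```

step_arm:
  steps:
    - [[-0.039,-0.031,0,0,0,0,0.6],[-0.039,-0.031,0,0,0,0,0.6],[-0.039,-0.031,0,0,0,0,0.6],[-0.039,-0.031,0,0,0,0,0.6],[0,0,0,0,0,0,0.6]]

```text
t: 2.2
ee_pos: [0.5305, -0.2106, 0.2415]
tool_rot: [0.001, 0.231, 0.973, -0.001]
force: [0.4, -0.2, 0.3]
opening: 0.0526
grip_force: 0.0
```

```bash
python3 -c "
from h import *
go([.555,-.2475,.12],63.5)"
```

```text
t 2.2 tcp [ 0.5305 -0.2106  0.2415] F [ 0.4 -0.2  0.3] open 0.0526 grip 0.0
ytool ang 63.28 xtool [-0.893  0.45  -0.003] ztool [ 0.002 -0.002 -1.   ] shift mm [-38.2 -21.9 121.6]
turn az -0.22
```

step_arm:
  steps:
    - [[-0.038,-0.022,0.01,0,0,0,0.6],[0,0,0.04,0,0,0,0.6],[0,0,0.04,0,0,0,0.6],[0,0,0.03,0,0,0,0.6],[0,0,0,0,0,0,0.6],[0,0,0,0,0,0,0.6]]

```text
t: 2.8
ee_pos: [0.5523, -0.2418, 0.1217]
tool_rot: [-0.001, 0.229, 0.973, 0.0]
force: [1.2, -0.8, 0.1]
opening: 0.0526
grip_force: 0.0
```

```bash
python3 - <<'E'
from h import *
go([.555,-.2475,.021],63.5)
c=camera_info("wrist");im=grab_frame("wrist");cv2.imwrite("pics/w1.png",im)
h=cv2.cvtColor(im,cv2.COLOR_BGR2HSV);m=cv2.inRange(h,(15,100,60),(35,255,255))
k=max(cv2.findContours(m,0,1)[0],key=cv2.contourArea);print(cv2.contourArea(k),cv2.boundingRect(k))
print(cv2.minAreaRect(np.array([onz(c,p[0]+0.,.012)[:2] for p in k],np.float32)*1000))
E
```

```text
t 2.8 tcp [ 0.5523 -0.2418  0.1217] F [ 1.2 -0.8  0.1] open 0.0526 grip 0.0
ytool ang 63.52 xtool [-0.895  0.446  0.001] ztool [-0.001  0.001 -1.   ] shift mm [ -5.1  -3.9 100.7]
turn az 0.02
7374.0 (361, 0, 279, 176)
((491.19537353515625, -97.88964080810547), (133.65029907226562, 104.0089340209961), 87.43022918701172)
```

View pics/w1.png

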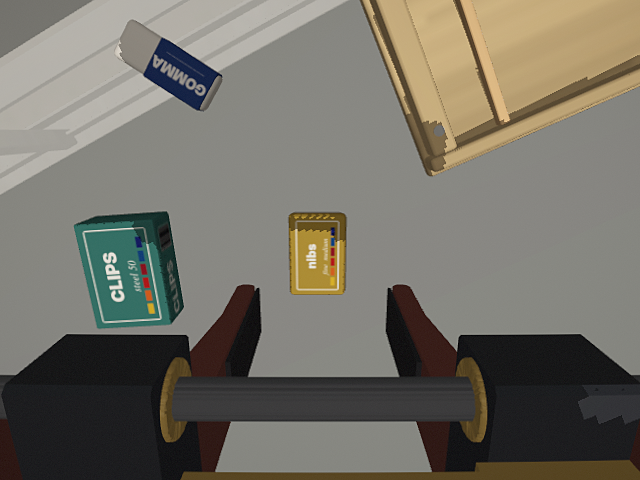

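The wrist view shows the tin at about (318,253), aligned with the fingers; clip box left at (130,270) clear of the left finger, bed corner at (430,172).

```bash
python3 - <<'E'
from h import *
c=camera_info("wrist");im=cv2.imread("pics/w1.png")
h=cv2.cvtColor(im,cv2.COLOR_BGR2HSV);m=cv2.inRange(h,(15,100,60),(35,255,255));m[:200]=0;m[310:]=0;m[:,:270]=0;m[:,365:]=0
k=np.vstack(cv2.findContours(m,0,1)[0])
print(cv2.minAreaRect(np.array([onz(c,p[0]+0.,.012)[:2] for p in k],np.float32)*1000))
print("tin centre by top-face px",onz(c,(318,258),.014), "bed corner",onz(c,(430,174),.028),"expect",bed(.059,-.2,.028))
E
```

```text
((555.1603393554688, -248.1540069580078), (35.28175735473633, 53.172950744628906), 63.513832092285156)
tin centre by top-face px [ 0.55687725 -0.24829536  0.014     ] bed corner [ 0.53694027 -0.16802445  0.028     ] expect [ 0.53557312 -0.16549523  0.028     ]
```

step_arm:
  steps:
    - [[-0.0055,-0.004,0.03,0,0,0,0.6],[0,0,0.03,0,0,0,0.6],[0,0,0.02,0,0,0,0.6],[0,0,0,0,0,0,0.6],[0,0,0,0,0,0,0.6]]

```text
t: 3.35
ee_pos: [0.5568, -0.2487, 0.0435]
tool_rot: [0.001, 0.229, 0.973, -0.0]
force: [0.8, 0.2, 0.6]
opening: 0.0526
grip_force: 0.0
```

```bash
python3 -c "
from h import *
go([.5555,-.248,.0215],63.5)"
```

```text
t 3.35 tcp [ 0.5568 -0.2487  0.0435] F [0.8 0.2 0.6] open 0.0526 grip 0.0
ytool ang 63.51 xtool [-0.895  0.446 -0.002] ztool [ 0.002 -0.001 -1.   ] shift mm [ 1.5  0.  22. ]
turn az 0.01
```

step_arm:
  steps:
    - [[0,0,0.012,0,0,0,0.6],[0,0,0.01,0,0,0,0.6],[0,0,0,0,0,0,0.6],[0,0,0,0,0,0,0],[0,0,0,0,0,0,0],[0,0,0,0,0,0,0],[0,0,0,0,0,0,0],[0,0,0,0,0,0,0]]

```text
t: 4.15
ee_pos: [0.5556, -0.2483, 0.0196]
tool_rot: [-0.0, 0.229, 0.973, 0.0]
force: [-0.6, 1.0, -0.6]
opening: 0.0359
grip_force: 15.0
```

step_arm:
  steps:
    - [[0,0,-0.02,0,0,0,0],[0,0,-0.04,0,0,0,0],[0,0,-0.04,0,0,0,0],[0,0,-0.04,0,0,0,0],[0,0,0,0,0,-8,0],[0,0,0,0,0,-8,0],[0,0,0,0,0,-8,0],[0,0,0,0,0,0,0]]

```text
t: 4.95
ee_pos: [0.5556, -0.2483, 0.1598]
tool_rot: [0.0, 0.021, 1.0, -0.0]
force: [0.0, 0.5, 0.4]
opening: 0.0353
grip_force: 15.0
```

```bash
python3 -c "
from h import *
go(bed(0,.1,.16),87.6)"
```

```text
t 4.95 tcp [ 0.5556 -0.2483  0.1598] F [0.  0.5 0.4] open 0.0353 grip 15.0
ytool ang 87.57 xtool [-0.999  0.042 -0.   ] ztool [ 0. -0. -1.] shift mm [ 8.260e+01  3.818e+02 -2.000e-01]
turn az -0.03
```

step_arm:
  steps:
    - [[0.01,0.047,0,0,0,0,0],[0.01,0.047,0,0,0,0,0],[0.01,0.047,0,0,0,0,0],[0.01,0.047,0,0,0,0,0],[0.01,0.047,0,0,0,0,0],[0.01,0.047,0,0,0,0,0],[0.01,0.047,0,0,0,0,0],[0.0,0.0,0,0,0,0,0]]

```text
t: 5.75
ee_pos: [0.4989, 0.0879, 0.1597]
tool_rot: [-0.0, 0.021, 1.0, 0.0]
force: [-0.1, -0.6, -0.0]
opening: 0.0351
grip_force: 15.0
```

```bash
python3 -c "
from h import *
go(bed(0,.1,.055),87.6)
cv2.imwrite('pics/w2.png',grab_frame('wrist'))"
```

```text
t 5.75 tcp [0.4989 0.0879 0.1597] F [-0.1 -0.6 -0. ] open 0.0351 grip 15.0
ytool ang 87.58 xtool [-0.999  0.042  0.   ] ztool [-0.     0.001 -1.   ] shift mm [ 11.7  48.2 104.7]
turn az -0.02
```

View pics/w2.png

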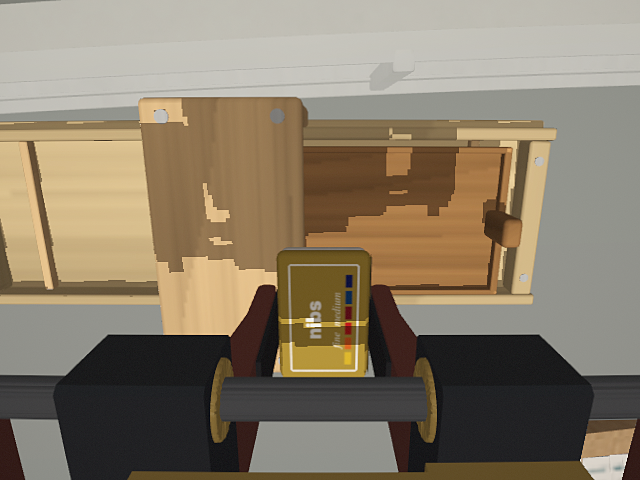

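The tin is held over the bridge; tray in place, start tab top at about (511,234) pixels, tray lip right edge around col 505.

```bash
python3 - <<'E'
from h import *
c=camera_info("wrist")
R=np.array([[np.cos(Y),-np.sin(Y)],[np.sin(Y),np.cos(Y)]])
for n,p,z in (("tab",(511,234),.06),("bedc1",(556,129),.028),("bedc2",(533,301),.028),("lip1",(512,148),.033),("br1",(141,98),.092),("br2",(303,98),.092)):
    w=onz(c,p,z);print(n,w.round(4),(R.T@(w[:2]-O)).round(4))
E
```

```text
tab [0.4919 0.1973 0.06  ] [0.0002 0.1606]
bedc1 [0.433  0.2354 0.028 ] [-0.0603  0.1963]
bedc2 [0.5503 0.2314 0.028 ] [0.0571 0.1971]
lip1 [0.4434 0.2059 0.033 ] [-0.0486  0.1672]
br1 [0.4089 0.0023 0.092 ] [-0.0746 -0.0377]
br2 [0.4125 0.0791 0.092 ] [-0.0742  0.0393]
```

step_arm:
  steps:
    - [[0.011,0.045,0,0,0,0,0],[0.001,0.003,0.02,0,0,0,0],[0,0,0.03,0,0,0,0],[0,0,0.03,0,0,0,0],[0,0,0.01,0,0,0,0],[0,0,0,0,0,0,0]]

```text
t: 6.4
ee_pos: [0.4895, 0.1307, 0.0685]
tool_rot: [-0.002, 0.023, 1.0, -0.0]
force: [0.2, 0.4, 0.4]
opening: 0.0351
grip_force: 15.0
```

```bash
python3 -c "
from h import *
go(bed(0,.1,.048),87.6)"
```

```text
t 6.4 tcp [0.4895 0.1307 0.0685] F [0.2 0.4 0.4] open 0.0351 grip 15.0
ytool ang 87.35 xtool [-0.999  0.046  0.003] ztool [-0.003 -0.001 -1.   ] shift mm [ 0.5  6.  20.5]
turn az -0.25
```

```bash
sed -i 's/O=np.array.*;Y/O=np.array([.4845,.0345]);Y/' h.py
```

step_arm:
  steps:
    - [[0,0.006,0.008,0,0,0,0],[0,0,0.008,0,0,0,0],[0,0,0.004,0,0,0,0],[0,0,0.001,0,0,0,0],[0,0,0,0,0,0,0]]

```text
t: 6.9
ee_pos: [0.4905, 0.1379, 0.0488]
tool_rot: [0.0, 0.022, 1.0, -0.0]
force: [-0.5, -0.4, -1.2]
opening: 0.0358
grip_force: 15.0
```

step_arm:
  steps:
    - [[0,0,0.0015,0,0,0,0],[0,0,0,0,0,0,0],[0,0,0,0,0,0,0.6],[0,0,0,0,0,0,0.6],[0,0,0,0,0,0,0.6],[0,0,-0.03,0,0,0,0.6],[0,0,-0.04,0,0,0,0.6],[0,0,-0.04,0,0,0,0.6]]

```text
t: 7.7
ee_pos: [0.4899, 0.1378, 0.158]
tool_rot: [-0.001, 0.022, 1.0, -0.0]
force: [0.6, -0.3, -0.1]
opening: 0.0526
grip_force: 0.0
```

step_arm:
  steps:
    - [[0,0,0,0,0,8.5,0.6],[0,0,0,0,0,8.5,0.6],[0,0,0,0,0,8.5,0.6],[0,0,0,0,0,8.5,0.6],[0,0,0,0,0,8.5,0.6],[0,0,0,0,0,8.5,0.6],[0,0,0,0,0,8.5,0.6],[0,0,0,0,0,8.5,0.6]]

```text
t: 8.5
ee_pos: [0.4903, 0.1379, 0.1572]
tool_rot: [-0.0, 0.58, 0.815, -0.0]
force: [0.2, -0.6, -0.1]
opening: 0.0528
grip_force: 0.0
```

step_arm:
  steps:
    - [[0,0,0,0,0,8,0.6],[0,0,0,0,0,8,0.6],[0,0,0,0,0,6,0.6],[0,0,0,0,0,0,0.6]]

```text
t: 8.9
ee_pos: [0.4904, 0.1379, 0.1572]
tool_rot: [-0.0, 0.723, 0.691, -0.0]
force: [-0.4, -0.7, 0.1]
opening: 0.0528
grip_force: 0.0
```

```bash
python3 -c "
from h import *
go([.4925,.198,.12],-2.4)
cv2.imwrite('pics/w3.png',grab_frame('wrist'))"
```

```text
t 8.9 tcp [0.4904 0.1379 0.1572] F [-0.4 -0.7  0.1] open 0.0528 grip 0.0
ytool ang -2.55 xtool [ 0.044  0.999 -0.   ] ztool [-0. -0. -1.] shift mm [60.1 -0.5 37.2]
turn az -0.15
```

View pics/w3.png

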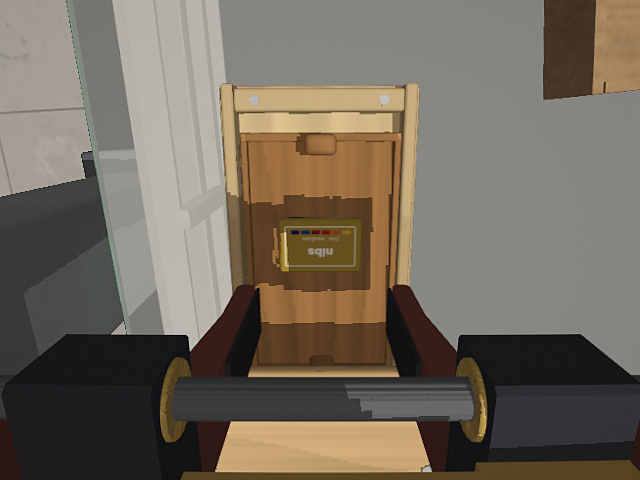

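The tin lies flat in the tray at about (320,246); the start tab's top is at (320,144), centred between the fingers.

```bash
python3 - <<'E'
from h import *
c=camera_info("wrist");R=np.array([[np.cos(Y),-np.sin(Y)],[np.sin(Y),np.cos(Y)]])
for n,p,z in (("tab",(320.5,144),.06),("tl",(304,135),.06),("br",(337,153),.06),("bedL",(220,86),.028),("bedR",(419,86),.028),("lipL",(242,136),.033),("lipR",(401,135),.033),("tin",(320,246),.041)):
    w=onz(c,p,z);print(n,w.round(4),(R.T@(w[:2]-O)).round(4))
go(onz(c,(320.5,144),.06)+[0,0,.06])
E
```

```text
tab [0.492  0.2016 0.06  ] [0.0005 0.1673]
tl [0.4831 0.2069 0.06  ] [-0.0086  0.1721]
br [0.5009 0.1964 0.06  ] [0.0097 0.1624]
bedL [0.4322 0.2375 0.028 ] [-0.0608  0.2006]
bedR [0.5531 0.2325 0.028 ] [0.0602 0.2007]
lipL [0.4438 0.2075 0.033 ] [-0.0479  0.1711]
lipR [0.5414 0.2041 0.033 ] [0.0497 0.1718]
tin [0.4888 0.1377 0.041 ] [-0.      0.1033]
t 8.95 tcp [0.4904 0.1379 0.1572] F [0.5 0.2 0.3] open 0.0526 grip 0.0
ytool ang -2.36 xtool [ 0.041  0.999 -0.   ] ztool [-0. -0. -1.] shift mm [63.8 -1.  37.2]
```

step_arm:
  steps:
    - [[0.032,-0.0005,0,0,0,0,0.5],[0.031,-0.0005,0,0,0,0,0.5],[0,0,0.04,0,0,0,0.5],[0,0,0.03,0,0,0,0.5],[0,0,0.01,0,0,0,0.5],[0,0,0,0,0,0,0.5]]

```text
t: 9.55
ee_pos: [0.4912, 0.2005, 0.076]
tool_rot: [-0.001, 0.722, 0.692, -0.001]
force: [-0.3, -0.1, -0.2]
opening: 0.0441
grip_force: 0.0
```

```bash
python3 -c "
from h import *
go([.492,.2015,.057],-2.4)"
```

```text
t 9.55 tcp [0.4912 0.2005 0.076 ] F [-0.3 -0.1 -0.2] open 0.0441 grip 0.0
ytool ang -2.41 xtool [ 0.042  0.999 -0.001] ztool [-0.003 -0.001 -1.   ] shift mm [ 1.   0.8 19. ]
turn az -0.01
```

step_arm:
  steps:
    - [[0.0005,0.0005,0.01,0,0,0,0.5],[0,0,0.009,0,0,0,0.5],[0,0,0,0,0,0,0],[0,0,0,0,0,0,0],[0,0,0,0,0,0,0],[0,0,0,0,0,0,0],[0,0,0,0,0,0,0]]
  newtons: 25

```text
t: 10.25
ee_pos: [0.4927, 0.2014, 0.0586]
tool_rot: [0.0, 0.722, 0.691, 0.0]
force: [-1.8, -0.1, 2.9]
opening: 0.0178
grip_force: 25.0
```

step_arm:
  steps:
    - [[0,0,-0.003,0,0,0,0],[0,0,-0.003,0,0,0,0],[0,0,-0.003,0,0,0,0],[0,0,-0.003,0,0,0,0],[0,0,0,0,0,0,0],[0,0,0,0,0,0,0]]

```text
t: 10.85
ee_pos: [0.4928, 0.2015, 0.0703]
tool_rot: [0.0, 0.722, 0.692, 0.0]
force: [0.3, 0.7, -3.0]
opening: 0.0178
grip_force: 25.0
```

```bash
python3 -c "
from h import *
go([.492,.2015,.068],-2.4)
cv2.imwrite('pics/w4.png',cv2.resize(grab_frame('wrist'),None,fx=1,fy=1))"
```

```text
t 10.85 tcp [0.4928 0.2015 0.0703] F [ 0.3  0.7 -3. ] open 0.0178 grip 25.0
ytool ang -2.5 xtool [0.044 0.999 0.   ] ztool [ 0.  0. -1.] shift mm [-0.  -0.8  2.3]
turn az -0.1
```

View pics/w4.png

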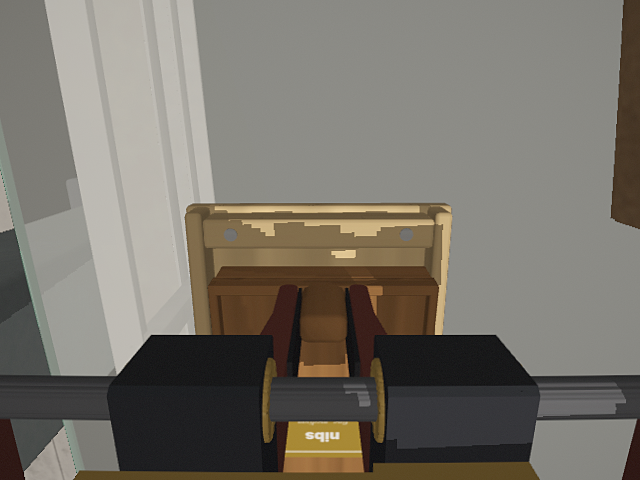

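The tab is gripped at (325,310) and the tray's end edge is raised; the load reads 3 N. Sliding now.

step_arm:
  steps:
    - [[-0.006,0,0,0,0,0,0],[-0.012,0,0,0,0,0,0],[-0.015,0,0,0,0,0,0],[-0.015,0,0,0,0,0,0],[-0.015,0,0,0,0,0,0],[-0.012,0,0,0,0,0,0],[-0.006,0,0,0,0,0,0],[0,0,0,0,0,0,0]]

```text
t: 11.7
ee_pos: [0.489, 0.1194, 0.0702]
tool_rot: [-0.0, 0.723, 0.691, -0.0]
force: [-0.1, -0.5, -3.7]
opening: 0.0177
grip_force: 25.0
```

```bash
python3 -c "
from h import *
go(bed(0.0005,.071,.0703),-2.4)"
```

```text
t 11.7 tcp [0.489  0.1194 0.0702] F [-0.1 -0.5 -3.7] open 0.0177 grip 25.0
ytool ang -2.58 xtool [ 0.045  0.999 -0.   ] ztool [-0. -0. -1.] shift mm [-14.   -0.4  -0.1]
turn az -0.18
```

step_arm:
  steps:
    - [[-0.007,0,0,0,0,0,0],[-0.007,0,0,0,0,0,0],[0,0,0,0,0,0,0],[0,0,0.004,0,0,0,0],[0,0,0.004,0,0,0,0],[0,0,0.0035,0,0,0,0],[0,0,0,0,0,0,0],[0,0,0,0,0,0,0]]

```text
t: 12.5
ee_pos: [0.4887, 0.1067, 0.0585]
tool_rot: [0.0, 0.722, 0.692, 0.0]
force: [0.3, 2.1, -0.9]
opening: 0.0178
grip_force: 25.0
```

step_arm:
  steps:
    - [[0,0,0,0,0,0,0.5],[0,0,0,0,0,0,0.5],[0,0,0,0,0,0,0.5],[0,0,-0.02,0,0,0,0.5],[0,0,-0.04,0,0,0,0.5],[0,0,-0.04,0,0,0,0.5],[0,0,-0.03,0,0,0,0.5],[0,0,0,0,0,0,0.5]]

```text
t: 13.3
ee_pos: [0.491, 0.1069, 0.1927]
tool_rot: [0.002, 0.722, 0.692, 0.003]
force: [0.3, 0.4, -0.0]
opening: 0.0437
grip_force: 0.0
```

```bash
python3 -c "
from h import *
go(bed(0,-.088,.18),-2.4)
cv2.imwrite('pics/top5.png',grab_frame('top'))"
```

```text
t 13.3 tcp [0.491  0.1069 0.1927] F [ 0.3  0.4 -0. ] open 0.0437 grip 0.0
ytool ang -2.5 xtool [0.044 0.999 0.002] ztool [ 0.008  0.001 -1.   ] shift mm [-160.6   -3.3   12.4]
turn az -0.1
```

step_arm:
  steps:
    - [[-0.044,-0.0005,0,0,0,0,0.5],[-0.044,-0.0005,0,0,0,0,0.5],[-0.044,-0.0005,0,0,0,0,0.5],[-0.044,-0.0005,0,0,0,0,0.5],[-0.044,0,0.015,0,0,0,0.5],[0,0,0.015,0,0,0,0.5],[0,0,0,0,0,0,0.5]]

```text
t: 14.05
ee_pos: [0.4746, -0.114, 0.1558]
tool_rot: [-0.003, 0.723, 0.69, -0.002]
force: [-0.7, -0.6, -0.1]
opening: 0.044
grip_force: 0.0
```

```bash
python3 -c "
from h import *
go(bed(0,-.088,.18),-2.4)
cv2.imwrite('pics/w5.png',grab_frame('wrist'))"
```

```text
t 14.05 tcp [ 0.4746 -0.114   0.1558] F [-0.7 -0.6 -0.1] open 0.044 grip 0.0
ytool ang -2.66 xtool [0.046 0.999 0.001] ztool [-0.006  0.002 -1.   ] shift mm [ 60.8   3.3 -24.2]
turn az -0.26
```

View pics/w5.png

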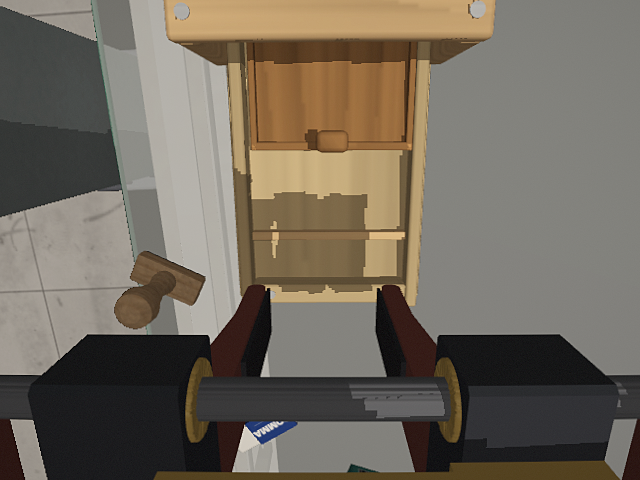

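The far tab shows clear of the bridge, its top at about (332,140); far ridge at row 236; the stamp at (160,285) stands well aside.

```bash
python3 - <<'E'
from h import *
c=camera_info("wrist");R=np.array([[np.cos(Y),-np.sin(Y)],[np.sin(Y),np.cos(Y)]])
for n,p,z in (("tab",(332.5,139.5),.06),("tl",(318,131),.06),("br",(348,149),.06),("stamp",(140,305),.072),("ridge",(330,236),.018)):
    w=onz(c,p,z);print(n,w.round(4),(R.T@(w[:2]-O)).round(4))
go(onz(c,(332.5,139.5),.06),-2.4)
E
```

```text
tab [ 0.4834 -0.0473  0.06  ] [ 0.0024 -0.0817]
tl [ 0.4757 -0.0424  0.06  ] [-0.0056 -0.0772]
br [ 0.4918 -0.0528  0.06  ] [ 0.011  -0.0869]
stamp [ 0.3667 -0.1359  0.072 ] [-0.1105 -0.1751]
ridge [ 0.4799 -0.1128  0.018 ] [ 0.0016 -0.1474]
t 14.1 tcp [ 0.4753 -0.1133  0.1568] F [0.  0.2 0.5] open 0.044 grip 0.0
ytool ang -2.57 xtool [0.045 0.999 0.001] ztool [-0.004  0.001 -1.   ] shift mm [66.2  5.6 96.8]
turn az -0.17
```

step_arm:
  steps:
    - [[0.033,0.0025,0,0,0,0,0.5],[0.032,0.002,0,0,0,0,0.5],[0,0,0.03,0,0,0,0.5],[0,0,0.03,0,0,0,0.5],[0,0,0.015,0,0,0,0.5],[0,0,0,0,0,0,0.5],[0,0,0,0,0,0,0.5]]

```text
t: 14.8
ee_pos: [0.4844, -0.0477, 0.0839]
tool_rot: [-0.0, 0.722, 0.692, -0.0]
force: [0.3, 0.3, 0.3]
opening: 0.0439
grip_force: 0.0
```

```bash
python3 -c "
from h import *
go([.4825,-.0485,.0585],-2.4)"
```

```text
t 14.8 tcp [ 0.4844 -0.0477  0.0839] F [0.3 0.3 0.3] open 0.0439 grip 0.0
ytool ang -2.42 xtool [0.042 0.999 0.   ] ztool [-0.  0. -1.] shift mm [-0.8 -1.8 25.4]
turn az -0.02
```

step_arm:
  steps:
    - [[-0.0005,-0.001,0.013,0,0,0,0.5],[0,0,0.0125,0,0,0,0.5],[0,0,0,0,0,0,0],[0,0,0,0,0,0,0],[0,0,0,0,0,0,0],[0,0,0,0,0,0,0],[0,0,0,0,0,0,0]]

```text
t: 15.5
ee_pos: [0.4831, -0.049, 0.0584]
tool_rot: [-0.0, 0.722, 0.692, -0.0]
force: [-1.7, -0.4, 0.3]
opening: 0.018
grip_force: 25.0
```

step_arm:
  steps:
    - [[0,0,-0.003,0,0,0,0],[0,0,-0.003,0,0,0,0],[0,0,-0.003,0,0,0,0],[0,0,-0.003,0,0,0,0],[0,0,0,0,0,0,0],[0,0,0,0,0,0,0]]

```text
t: 16.1
ee_pos: [0.4833, -0.049, 0.0703]
tool_rot: [0.0, 0.722, 0.692, 0.0]
force: [-1.0, -0.7, -2.7]
opening: 0.018
grip_force: 25.0
```

step_arm:
  steps:
    - [[-0.006,0,0,0,0,0,0],[-0.012,0,0,0,0,0,0],[-0.015,0,0,0,0,0,0],[-0.015,0,0,0,0,0,0],[-0.015,0,0,0,0,0,0],[-0.012,0,0,0,0,0,0],[-0.006,0,0,0,0,0,0],[0,0,0,0,0,0,0]]

```text
t: 16.9
ee_pos: [0.4797, -0.1309, 0.0702]
tool_rot: [0.0, 0.723, 0.691, -0.0]
force: [-1.1, -1.4, -2.7]
opening: 0.0177
grip_force: 25.0
```

```bash
python3 -c "
from h import *
go(bed(0.001,-.167,.0585),-2.4)"
```

```text
t 16.9 tcp [ 0.4797 -0.1309  0.0702] F [-1.1 -1.4 -2.7] open 0.0177 grip 25.0
ytool ang -2.56 xtool [ 0.045  0.999 -0.   ] ztool [ 0. -0. -1.] shift mm [-1.5 -1.2 11.7]
turn az -0.16
```

step_arm:
  steps:
    - [[-0.0015,0,0.0,0,0,0,0],[0,0,0.004,0,0,0,0],[0,0,0.004,0,0,0,0],[0,0,0.0035,0,0,0,0],[0,0,0,0,0,0,0],[0,0,0,0,0,0,0]]

```text
t: 17.5
ee_pos: [0.4796, -0.1311, 0.0584]
tool_rot: [-0.0, 0.722, 0.692, -0.0]
force: [-0.1, -1.6, -0.9]
opening: 0.0178
grip_force: 25.0
```

step_arm:
  steps:
    - [[0,0,0,0,0,0,0.5],[0,0,0,0,0,0,0.5],[0,0,0,0,0,0,0.5],[0,0,-0.02,0,0,0,0.5],[0,0,-0.04,0,0,0,0.5],[0,0,-0.04,0,0,0,0.5],[-0.04,0,0,0,0,0,0.5],[-0.03,0,0,0,0,0,0.5]]

```text
t: 18.3
ee_pos: [0.4778, -0.2025, 0.1606]
tool_rot: [0.002, 0.722, 0.692, 0.001]
force: [-0.3, -0.7, -0.4]
opening: 0.0439
grip_force: 0.0
```

```bash
python3 -c "
from h import *
go(bed(0,-.167,.15),-2.4)
cv2.imwrite('pics/w6.png',grab_frame('wrist'))"
```

```text
t 18.3 tcp [ 0.4778 -0.2025  0.1606] F [-0.3 -0.7 -0.4] open 0.0439 grip 0.0
ytool ang -2.39 xtool [ 0.042  0.999 -0.002] ztool [ 0.004 -0.002 -1.   ] shift mm [70.1 -3.3 10.5]
turn az 0.01
```

View pics/w6.png

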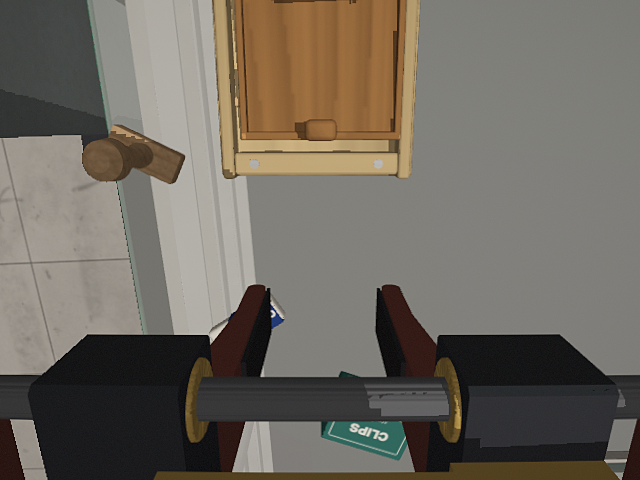

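The tray's far tab is at (321,129), the lip parallel to and close to the end stop; the tin is out of frame, so I check it in the top view.

```bash
python3 - <<'E'
from h import *
R=np.array([[np.cos(Y),-np.sin(Y)],[np.sin(Y),np.cos(Y)]])
c=camera_info("wrist")
for n,p,z in (("tab",(321,129.5),.06),("lipL",(242,138),.033),("lipR",(399,137),.033),("stop",(315,177),.028)):
    print(n,(R.T@(onz(c,p,z)[:2]-O)).round(4))
im=grab_frame("top");s=grab_frame("side")
a=cv2.resize(im[195:275,190:380],None,fx=4,fy=4,interpolation=cv2.INTER_CUBIC)
b=cv2.resize(s[195:300,270:390],None,fx=2.5,fy=2.5,interpolation=cv2.INTER_CUBIC)
o=np.zeros((a.shape[0]+b.shape[0],a.shape[1],3),np.uint8);o[:a.shape[0]]=a;o[a.shape[0]:,:b.shape[1]]=b
cv2.imwrite("pics/fin.png",o);print(o.shape)
E
```

```text
tab [ 0.0031 -0.1692]
lipL [-0.0459 -0.1743]
lipR [ 0.0515 -0.1739]
stop [-0.0009 -0.1991]
(582, 760, 3)
```

View pics/fin.png

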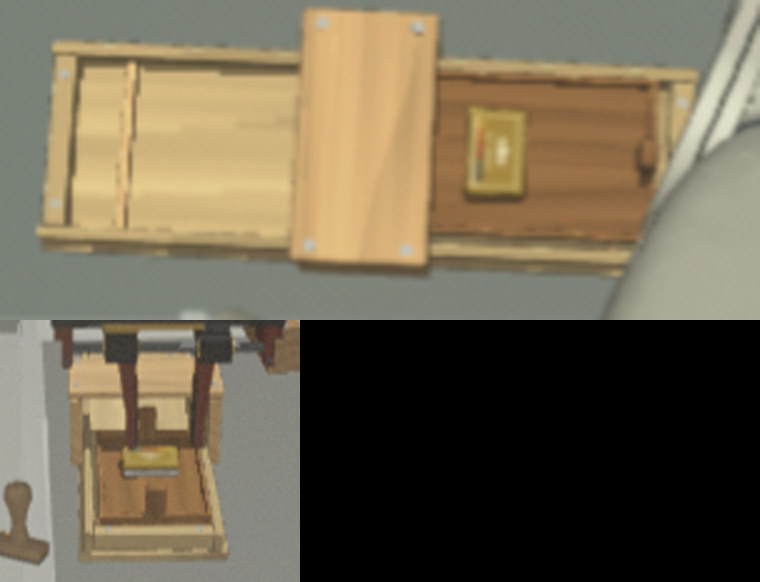

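The tin lies flat in the tray at crop pixel (497,152). The tray is flat at the far end, with its origin at about −0.090 m (lip at −0.174 m), and the gripper is clear.

```bash
python3 -c "
from rig import *
print(hand_in())"
```

```text
the job is handed in; nothing more can be done
None
```

The job is handed in at about 18 s of the 69 s allowed, verdict not shown: by the final pictures the tray is down flat between the far ridge and the end stop (origin about 90 mm from the bed's centre), with the tin lying in it and the gripper clear.

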